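Load a sprung label-roll spindle into the dispenser

TASK

Take the label roll on its sprung spindle from the wooden rest and load it into the label dispenser: with the red sprung plunger in the slot of the tall upright, squeeze the spring just enough for the plain pin to pass the low upright, lower the spindle level to the bottom of the slot and let the spring push the plain pin fully home into its pocket, then let go. Press gently, never forcing the spindle against the dispenser, and leave the other things on the table where they are.

Things in the scene. Friction and masses are not known exactly. Their poses are not given: they have to be found in the camera images.
- spindle: Label roll (white paper, green band, diameter 52, 36 wide) fast on the middle of a white spindle tube, diameter 26, 126 long (shoulders at y = +-63). Origin on the axis at the middle; y runs along the spindle to its red-ringed sprung end. About 0.17 kg. Grip across the roll, at its middle, at axis height. A few N up or down at an end tilt it in the hand. Its turn about its axis does not matter.
- plain_pin (a point): Tip of the plain steel pin (fixed, diameter 10, round end) that sticks out 7 mm from the spindle's -y shoulder; at y = -70 mm of the spindle.
- plunger_root (a point): Centre of the spindle's +y shoulder (y = +63 mm), where the red sprung plunger comes out: diameter 10, round end, sticks out 26 mm when free, goes in by at most 15 mm. The spring starts at 2 N and adds 0.9 N per mm: about 12 N at 11 mm, 15.5 N at 15 mm, where it turns rigid.
- dispenser: Label dispenser, fixed: grey base plate 110 x 250 x 8 with a low tear bar (top at z = 25) at its -x edge and a blue fork clamped on a rail. Origin under the plate's centre on the table; y along the rail to the tall upright, z up. The fork's middle may stand anywhere from -12 to +12 mm in y from the origin: not measured, must be felt or seen. It does not shift in use. Over 30 N on it is forcing.
- tall_stop (a point): On the base plate, x = 0, y = +70 mm of the dispenser: with the fork at mid rail, the foot of the tall upright's inner face (the fork's shift is not in this reading). Tall upright: 46 wide, top at z = 106 mm; vertical slot in its inner face, open at the top, 15 wide, 8 deep, bottom at z = 55. It takes the plunger. The fork is smooth: friction about 0.07.
- low_stop (a point): The same for the low upright, at y = -70 mm: inner faces 140 mm apart; 46 wide, top at z = 72 mm; square pocket in its inner face 15 x 15, 8 deep, centred at z = 60. It takes the plain pin. To pass this upright on the way down, the spindle must stand at least 7 mm further to +y than when seated: plunger pressed in 11 of its 15 mm.
- mid_seat (a point): Seat of the spindle's origin with the fork at mid rail: x = 0, y = -7, z = 60 mm of the dispenser (true seat: up to 12 mm off along y with the fork). Seated, the axis is level along the dispenser's y, the -y shoulder lies against the low upright, 7 mm of pin in the pocket, the plunger rests on the slot's bottom, pressed in 4 mm (5.6 N).
- rest: Wooden parking rest, fixed, base 90 x 115 x 10 mm, with two vee saddles (at y = -40 and +40, each 10 thick, tops at about z = 46) that carry the spindle's tube, axis level at z = 46 along the rest's y. Origin under its centre on the table.
- check_weight: Brass check weight, diameter 33, 57 high, standing on the table; origin at the centre of its underside. To be left alone.
- label_roll_2: Spare roll of cream labels, diameter 54, 33 high, lying flat on the table; origin at the centre of its underside. To be left alone.

How it is judged:
On the way, in this order (a step that is already met when the one before it is completed fails the run):
1. the spindle is lifted out of the rest (height (world z) of spindle above 0.075 m and contact force between spindle and rest below 0.05 N), for 0.1 s.
2. the spindle is pressed against the dispenser, held above its seat (contact force between spindle and dispenser above 5 N and z of spindle in the frame of dispenser above 0.066 m and horizontal distance between spindle and dispenser below 0.04 m), for 0.1 s.
At the end, for the whole second after the job is handed in: Spindle released and at rest in the dispenser: axis 60 mm (+-2.5) above its underside, within 4 mm of centre in x and 16 mm of mid seat, parallel to its y within 0.05 rad, held captive by its spring (7 to 17 N of contact in all between spindle and dispenser) (z of spindle in the frame of dispenser between 0.0575 and 0.0625 m and x of spindle in the frame of dispenser between -0.004 and 0.004 m and distance between spindle and mid_seat below 0.016 m and angle between the y axis of spindle and the y axis of dispenser, either way round below 0.05 rad and contact force between spindle and dispenser between 7 and 17 N and linear speed of spindle below 0.01 m/s and angular speed of spindle below 0.1 rad/s); the robot touches nothing.
It fails at once if the spindle is forced against the dispenser with more than 30 N (contacts at both ends added up) (contact force between spindle and dispenser above 30 N).
It fails at once if the check weight is moved by more than 20 mm (distance of check_weight from where it was at the start of the episode above 0.02 m).
It fails at once if the spare label roll is moved by more than 20 mm (distance of label_roll_2 from where it was at the start of the episode above 0.02 m).
It also fails if it takes over 64 s, if anything falls off the work surface, if the arm or the gripper's body presses on something with over 40 N, if the wrist force passes 120 N, or if a joint passes its speed limit or range.

ROBOT

A 6-joint arm with a two-finger parallel gripper is mounted at the origin on a cart in front of the work surface, level with it; the furniture and walls round the work are solid. World frame = base frame: x ahead of the robot, y to its left, z up, the work surface at z = 0. Lengths are in m, angles in rad, forces in N, time in s.
With the tool pointing down it reaches from about 0.25 to 0.725 m from the base axis. Payload 4 kg.
Tool frame: the origin (TCP) lies midway between the tips of the shut fingers; the grasp point (between the pads) lies bot.pinch_z behind it (bot.pinch_z is the distance from the TCP to the grasp point, in m); z points along the fingers, y is the line along which they close (so a half turn about z gives the same grasp; the last joint's range is limited). The gripper opens to 85 mm and grips with 20 to 120 N. Pads are 22 mm wide; open, the fingers measure 114 mm over their backs; the gripper's body (76 mm by 85 mm) begins 54 mm behind the grasp point. The pads swing forward as they close: fully open they stand 13 mm farther back than shut.
Start: joints at [-1.28, 0.241, 0.005, 1.335, 0, 1.571], TCP at [0.143, -0.479, 0.231] pointing down, gripper open.
Joint ranges: [-2.72, 2.72], [-1.05, 1.87], [-1.09, 1.28], [-1.99, 2.15], [-1.42, 1.44], [-3.14, 3.14]. Speed limits (rad/s): [2.79, 2.79, 3.14, 3.14, 3.14, 3.14].

INTERFACE

Orientations are given as a unit quaternion [x, y, z, w].
In Python, from workcell import bot gives the robot as it stands.
- The arm moves only by the shell command python3 jog.py 'ROWS'. ROWS is a JSON list of rows, 1 to 10 of them, each of 7 numbers: a rotation vector rx, ry, rz in rad, then dx, dy, dz in m, then the finger opening in m; each row is the pose to reach, as a shift and turn from the pose commanded when the command began, along the tool's axes at that moment; what a row does not reach only later rows make up. A row lasts 1/8 s, in which the tool goes at most 0.0625 m and 0.188 rad, less where a joint would pass 70% of its speed; a pose out of reach is approached as far as the arm can. The fingers move at their own pace and stop on an object; the grip force is fixed at half the most. Time passes only in rows, so rows that do not move let the fingers close. It prints the time, the measured TCP pose, the force, the opening and the grip force at its end.
- bot.get_obs(): the state, without advancing time (a new reading comes with each control period).
- bot.camera(name): name is "scene" or "top" or "wrist"; returns the picture (400x640x3 uint8, red, green, blue); there is no depth.
- bot.calibration(name): a dict with "mtx" (3x3 intrinsics, pixels), "k1" (the pictures are not rectified: a ray, as slopes to the right and down, at radius r is drawn at 1 + k1 r^2 times it, then the intrinsics apply), "R" (3x3) and "t" (3): a world point X has camera coordinates R X + t. Camera axes: x right, y down, z forward; pixel columns grow to the right and rows downward; lengths in m; the calibration is good to about 2 mm. A picture is of the moment at which its call begins: read the wrist's pose just before it. calibration takes no time and is no camera call; for the wrist camera it gives the pose at the moment of the call.
- bot.job_done(): hands the job in; it is judged then, once.
The state is a dict: "clock": time; "joint_pos": joint angles; "joint_vel": joint speeds; "tau": joint torques, N m; "eef_pos": TCP position; "tool_rot": TCP orientation; "ft_force": force on the tool from outside, world axes, zero at the start; "ft_torque": the same for the moment, N m; "grip_width": finger opening in m; "grasp_force": force on a finger pad.
Only numpy, scipy, OpenCV 4.12 (cv2) and the standard library are available. Lean on these libraries where they do the work, as an engineer would, in place of code of your own. Each camera call takes 0.05 s, during which the arm holds its last target. There are 200 camera calls.

## Working session

There is one attempt and no reset: what is moved stays moved. The work goes in short steps, Python scripts to look and compute and a shell command to move; the robot and the scene stay as the last step left them, time stands still between calls to the robot, and variables do not carry over. Pictures are saved under pics/ and viewed, at most 10 in all, crops included, and the job is handed in when it is done.

```bash
ls; mkdir -p pics
python3 - <<'E'
from workcell import bot
import cv2,numpy as np
o=bot.get_obs();print({k:np.round(v,4).tolist() for k,v in o.items()},bot.pinch_z)
for n in("top","scene"):
    cv2.imwrite(f"pics/{n}0.png",bot.camera(n)[:,:,::-1]);c=bot.calibration(n);print(n,c)
E
```

```text
jog.py
pics
workcell.py
{'clock': 0.0, 'joint_pos': [-1.28, 0.2414, 0.0037, 1.3352, -0.0, 1.5708], 'joint_vel': [-0.0004, 0.0013, 0.0012, -0.0007, 0.0005, -0.0012], 'tau': [0.0008, -37.2321, 25.2406, 0.017, -0.0, -0.0], 'eef_pos': [0.1432, -0.4784, 0.2304], 'tool_rot': [0.9894, 0.1449, -0.0002, -0.001], 'ft_force': [0.3949, 0.5435, -0.2113], 'ft_torque': [-0.0106, -0.0553, -0.064], 'grasp_force': 0.0, 'grip_width': 0.0857} 0.0187
top {'mtx': array([[379.7412316 ,   0.        , 319.33202917],
       [  0.        , 379.7412316 , 201.95434057],
       [  0.        ,   0.        ,   1.        ]]), 'k1': -0.03518330956603167, 'R': array([[ 0.0169777 , -0.99973517, -0.01553561],
       [-0.99927424, -0.01643587, -0.03436352],
       [ 0.03409908,  0.01610775, -0.99928864]]), 't': array([0.07259506, 0.63814535, 0.99946135])}
scene {'mtx': array([[502.2999732 ,   0.        , 320.09998597],
       [  0.        , 502.2999732 , 198.47523819],
       [  0.        ,   0.        ,   1.        ]]), 'k1': -0.06223125529131932, 'R': array([[-0.84594807, -0.53324684, -0.00443489],
       [-0.22038704,  0.35717303, -0.90766568],
       [ 0.48559388, -0.76686063, -0.41967053]]), 't': array([0.57197176, 0.19241356, 1.24931542])}
```

View pics/top0.png

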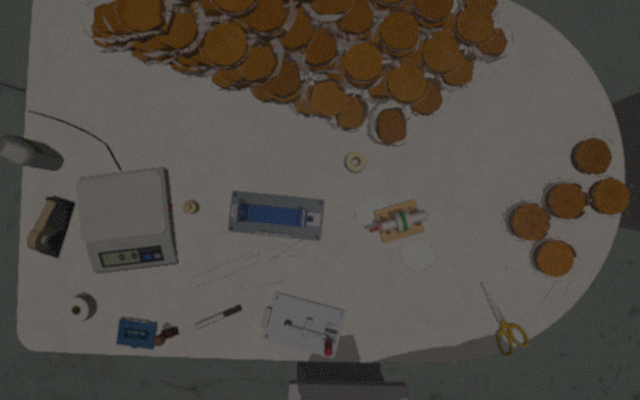

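View pics/scene0.png

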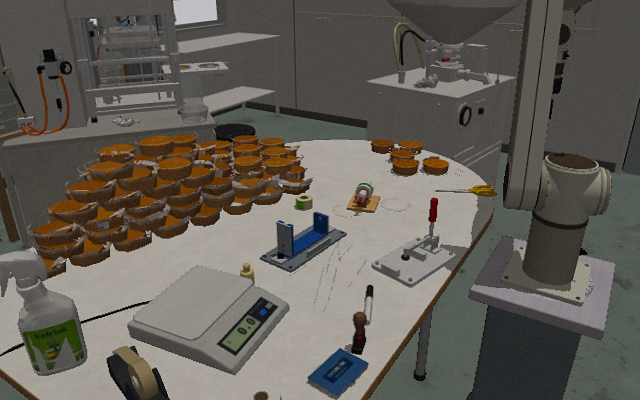

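Run:
```python
import cv2
a=cv2.imread("pics/top0.png")[180:250,220:440]
b=cv2.imread("pics/scene0.png")[175:275,250:400]
a=cv2.convertScaleAbs(cv2.resize(a,None,fx=3.6,fy=3.6,interpolation=2),alpha=1.5)
b=cv2.convertScaleAbs(cv2.resize(b,None,fx=3.3,fy=3.3,interpolation=2),alpha=1.5)
import numpy as np
o=np.zeros((a.shape[0]+b.shape[0],792,3),'uint8');o[:a.shape[0],:a.shape[1]]=a;o[a.shape[0]:,:b.shape[1]]=b
print(o.shape);cv2.imwrite("pics/z0.png",o)
```

```text
(582, 792, 3)
```

View pics/z0.png

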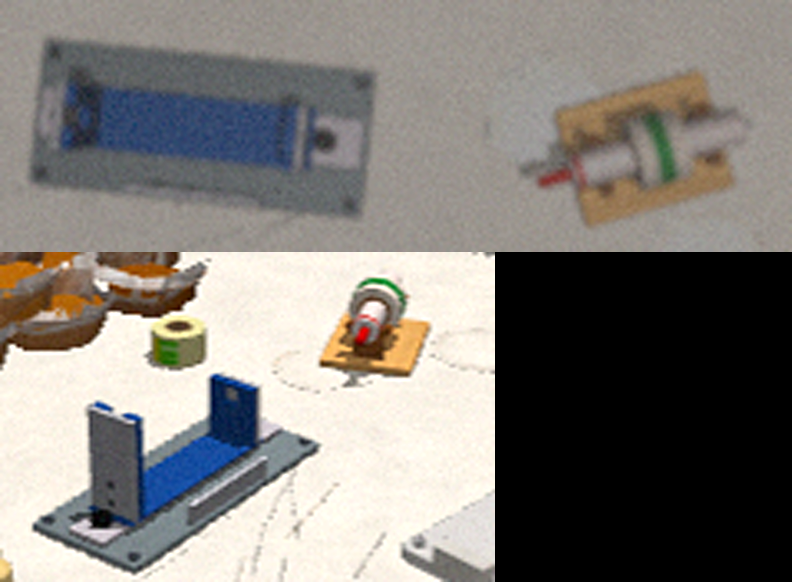

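```bash
cat > h.py <<'E'
from workcell import bot
import numpy as np, cv2
from scipy.spatial.transform import Rotation as Ro
def ray(uv,c):
    k=np.array([c["k1"],0,0,0,0.]) 
    p=cv2.undistortPoints(np.array(uv,float).reshape(-1,1,2),c["mtx"],k).reshape(-1,2)
    d=np.c_[p,np.ones(len(p))]@c["R"]; return -c["R"].T@c["t"],d
def onz(uv,c,z):
    o,d=ray(uv,c); return o+d*((z-o[2])/d[:,2])[:,None]
def proj(X,c):
    x=np.atleast_2d(X)@c["R"].T+c["t"];p=x[:,:2]/x[:,2:];r=(p**2).sum(1,keepdims=True)
    p=p*(1+c["k1"]*r);return p*c["mtx"][[0,1],[0,1]]+c["mtx"][:2,2]
def biggest(m):
    cs,_=cv2.findContours(m.astype('uint8'),cv2.RETR_EXTERNAL,cv2.CHAIN_APPROX_NONE);return max(cs,key=cv2.contourArea)
def rot(): return Ro.from_quat(bot.get_obs()["tool_rot"])
def delta(pos,yaw,pinch=True):
    """row (rotvec, shift) from the measured pose: tool down, closing axis at angle yaw+-pi from world x, grasp point at pos"""
    o=bot.get_obs();R=Ro.from_quat(o["tool_rot"])
    best=None
    for k in(0,np.pi):
        T=Ro.from_euler('z',yaw+k)*Ro.from_matrix([[0,1,0],[1,0,0],[0,0,-1]])
        v=(R.inv()*T).as_rotvec()
        if best is None or np.linalg.norm(v)<np.linalg.norm(best):best=v
    p=np.array(pos)-np.array([0,0,bot.pinch_z if pinch else 0])
    return np.round(np.r_[best,R.inv().apply(p-o["eef_pos"])],4)
E
python3 - <<'E'
from h import *
c=bot.calibration("top");im=cv2.imread("pics/top0.png");h=cv2.cvtColor(cv2.GaussianBlur(im,(3,3),0),cv2.COLOR_BGR2HSV)
H,S,V=[h[:,:,i].astype(int) for i in range(3)]
def roi(m,x0,x1,y0,y1):
    r=np.zeros_like(m);r[y0:y1,x0:x1]=m[y0:y1,x0:x1];return r
# plate: bluish hue
m=roi((H>75)&(H<130)&(S>12)&(V<140),222,335,183,246)
b=biggest(cv2.morphologyEx(m.astype('uint8'),cv2.MORPH_CLOSE,np.ones((7,7))))
r=cv2.boxPoints(cv2.minAreaRect(b));P=onz(r,c,.008);print("plate",P.round(4),P.mean(0).round(4),np.linalg.norm(P[0]-P[1]),np.linalg.norm(P[1]-P[2]))
mb=roi((H>100)&(H<125)&(S>90),222,335,183,246);bb=biggest(mb);print("blue",cv2.minAreaRect(bb),onz(cv2.boxPoints(cv2.minAreaRect(bb)),c,.008).round(4))
mw=roi((H>8)&(H<25)&(S>85),365,435,190,250);w=biggest(cv2.morphologyEx(mw.astype('uint8'),cv2.MORPH_CLOSE,np.ones((15,15))))
r=cv2.boxPoints(cv2.minAreaRect(w));P=onz(r,c,.01);print("wood",P.round(4),P.mean(0).round(4),np.linalg.norm(P[0]-P[1]),np.linalg.norm(P[1]-P[2]))
g=roi((H>45)&(H<85)&(S>80),380,420,195,240);g=biggest(g);print("green",g.mean(0),onz(g.mean(0),c,.07).round(4),cv2.minAreaRect(g))
rd=roi(((H<6)|(H>172))&(S>110),360,390,215,240);rd=biggest(rd);print("red",rd[:,0].min(0),rd[:,0].max(0),onz(rd.mean(0),c,.046).round(4))
E
```

```text
plate [[0.5601 0.3236 0.008 ]
 [0.6619 0.3152 0.008 ]
 [0.6404 0.0762 0.008 ]
 [0.5394 0.0852 0.008 ]] [0.6004 0.2001 0.008 ] 0.10209583923880991 0.23994168080383496
blue ((269.53973388671875, 214.3726043701172), (62.915557861328125, 16.958934783935547), 6.009006023406982) [[0.5863 0.3023 0.008 ]
 [0.6316 0.2985 0.008 ]
 [0.6167 0.1301 0.008 ]
 [0.5717 0.134  0.008 ]]
wood [[ 0.6145 -0.0628  0.01  ]
 [ 0.6465 -0.1682  0.01  ]
 [ 0.5654 -0.1922  0.01  ]
 [ 0.5336 -0.087   0.01  ]] [ 0.59   -0.1276  0.01  ] 0.1101906550646055 0.08453361839268167
green [[403.7 221. ]] [[ 0.5907 -0.1294  0.07  ]] ((403.7961730957031, 220.91921997070312), (14.82227897644043, 2.280350685119629), 74.74488067626953)
red [371 227] [377 230] [[ 0.5692 -0.0585  0.046 ]]
```

```bash
sed -i 's/for k in(0,np.pi)/for k in(0,)/' h.py
python3 - <<'E'
from h import *
print(delta([.59,-.129,.23],.295,False));c=bot.calibration("wrist");print(c, rot().inv().apply(-c["R"].T@c["t"]-bot.get_obs()["eef_pos"]),rot().inv().apply(c["R"][2]))
E
```

```text
[-1.400e-03 -1.500e-03 -1.575e+00  5.282e-01 -2.067e-01  9.000e-04]
{'mtx': array([[287.98266906,   0.        , 318.68953549],
       [  0.        , 287.98266906, 203.27627635],
       [  0.        ,   0.        ,   1.        ]]), 'k1': -0.031369770305551374, 'R': array([[ 0.28587428, -0.95826597, -0.00148943],
       [-0.91836244, -0.27441328,  0.28514519],
       [-0.27365365, -0.08014784, -0.95848318]]), 't': array([-0.49915904, -0.03620367,  0.37966387])} [ 7.31223649e-02  6.80625468e-05 -1.42971103e-01] [-2.85168179e-01  1.05968280e-04  9.58477490e-01]
```

```bash
python3 jog.py '[[0,0,-0.18,0.06,-0.02,0,0.085],[0,0,-0.36,0.12,-0.045,0,0.085],[0,0,-0.54,0.18,-0.07,0,0.085],[0,0,-0.72,0.24,-0.09,0,0.085],[0,0,-0.9,0.3,-0.115,0,0.085],[0,0,-1.08,0.36,-0.14,0,0.085],[0,0,-1.26,0.42,-0.16,0,0.085],[0,0,-1.44,0.48,-0.185,0,0.085],[0,0,-1.575,0.528,-0.207,0,0.085],[0,0,-1.575,0.528,-0.207,0,0.085]]'
python3 - <<'E'
from h import *
c=bot.calibration("wrist");im=bot.camera("wrist")[:,:,::-1];cv2.imwrite("pics/w1.png",im);print(delta([.59,-.129,.23],.295,False))
import json;json.dump({k:np.array(v).tolist() for k,v in c.items()},open("w1.json","w"))
E
```

```text
clock: 1.35
eef_pos: [0.592, -0.1258, 0.2294]
tool_rot: [0.593, 0.805, -0.0, -0.001]
ft_force: [1.0, -1.4, -0.7]
grip_width: 0.085
grasp_force: 0.0
[-0.0018 -0.0012  0.0034 -0.0016 -0.0015 -0.0003]
```

View pics/w1.png

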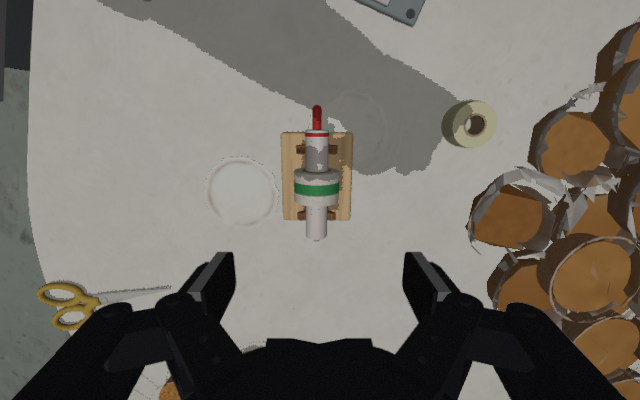

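Run:
```python
from h import *
import json
c={k:np.array(v) for k,v in json.load(open("w1.json")).items()};c["k1"]=float(c["k1"])
im=cv2.imread("pics/w1.png");h=cv2.cvtColor(im,cv2.COLOR_BGR2HSV);H,S,V=[h[:,:,i].astype(int) for i in range(3)]
def roi(m,x0,x1,y0,y1):
    r=np.zeros_like(m);r[y0:y1,x0:x1]=m[y0:y1,x0:x1];return r
def cen(k): M=cv2.moments(k);return np.array([M["m10"]/M["m00"],M["m01"]/M["m00"]])
g=biggest(roi((H>45)&(H<85)&(S>90),285,350,165,210));print(cv2.boundingRect(g),onz(cen(g),c,.068).round(4))
rd=biggest(roi(((H<8)|(H>170))&(S>110),300,335,95,145));print(cv2.boundingRect(rd),"red tip",onz([rd[:,0,0].mean(),rd[:,0,1].min()],c,.046).round(4))
w=biggest(cv2.morphologyEx(roi((H>8)&(H<25)&(S>70),270,365,120,232).astype('uint8'),cv2.MORPH_CLOSE,np.ones((21,21))))
r=cv2.boxPoints(cv2.minAreaRect(w));P=onz(r,c,.01);print("wood",P.round(4),P.mean(0).round(4),np.linalg.norm(P[0]-P[1]),np.linalg.norm(P[1]-P[2]))
t=bot
print("green->tip proj guess")
for yaw in(.285,.295,.305):
  u=np.array([-np.sin(yaw),np.cos(yaw),0]);C=np.array([.5905,-.129,.046])
  print(yaw,proj([C+.089*u,C-.07*u,C-.063*u,C],c).round(1).tolist())
# pin-end pixel scan along column
print(cv2.cvtColor(im,cv2.COLOR_BGR2GRAY)[232:248,312:322].mean(1).round())
```

```text
(295, 183, 44, 13) [[ 0.5907 -0.1287  0.068 ]]
(313, 105, 8, 25) red tip [[ 0.5646 -0.0443  0.046 ]]
wood [[ 0.5587 -0.1957  0.01  ]
 [ 0.5315 -0.0853  0.01  ]
 [ 0.6156 -0.0612  0.01  ]
 [ 0.6504 -0.1696  0.01  ]] [ 0.5891 -0.128   0.01  ] 0.11369438804850646 0.08753978898011075
green->tip proj guess
0.285 [[317.5, 104.6], [315.7, 240.7], [315.7, 235.5], [316.4, 185.2]]
0.295 [[316.6, 104.6], [316.2, 240.7], [316.2, 235.5], [316.4, 185.2]]
0.305 [[315.8, 104.6], [316.8, 240.7], [316.8, 235.5], [316.4, 185.2]]
[159. 158. 159. 158. 158. 158. 158. 153. 140. 152. 164. 164. 163. 163.
 163. 162.]
```

Run:
```python
from h import *
for i in range(4): print(delta([.5905,-.129,.0225],.295,False),bot.get_obs()["ft_force"].round(2)); bot.camera("top")
```

```text
[-0.0018 -0.0012  0.0034 -0.002  -0.0007  0.2072] [ 0.05 -0.15 -0.11]
[-0.0021 -0.0008  0.0014 -0.001   0.0009  0.2076] [ 0.16 -0.41 -0.14]
[-1.90e-03 -6.00e-04 -1.00e-04 -2.00e-04  1.70e-03  2.08e-01] [-0.89 -0.34  0.31]
[-0.0014 -0.0003 -0.0013  0.0004  0.0021  0.2084] [-1.04 -1.55  0.52]
```

```bash
python3 jog.py '[[0,0,0,0,0.001,0.06,0.085],[0,0,0,0,0.002,0.12,0.085],[0,0,0,0,0.002,0.16,0.085],[0,0,0,0,0.002,0.19,0.085],[0,0,0,0,0.002,0.208,0.085],[0,0,0,0,0.002,0.208,0.085],[0,0,0,0,0.002,0.208,0.085],[0,0,0,0,0.002,0.208,0.085]]'
python3 - <<'E'
from h import *
print(delta([.5905,-.129,.0225],.295,False),bot.get_obs()["ft_force"].round(2),bot.get_obs()["ft_torque"].round(2))
E
```

```text
clock: 2.6
eef_pos: [0.5927, -0.1294, 0.0249]
tool_rot: [0.596, 0.803, 0.001, 0.001]
ft_force: [0.2, 0.0, 0.0]
grip_width: 0.0849
grasp_force: 0.0
[ 0.0025  0.0014 -0.0007  0.001  -0.002   0.0024] [0.21 0.02 0.  ] [-0.    0.03  0.01]
```

```bash
python3 jog.py '[[0,0,0,0,-0.002,0.002,0.085],[0,0,0,0,-0.002,0.002,0.045],[0,0,0,0,-0.002,0.002,0.045],[0,0,0,0,-0.002,0.002,0.045],[0,0,0,0,-0.002,0.002,0.045],[0,0,0,0,-0.002,0.002,0.045],[0,0,0,0,-0.002,0.002,0.045],[0,0,0,0,-0.002,0.002,0.045]]'
python3 - <<'E'
from h import *
print(delta([.5905,-.129,.0225],.295,False),bot.get_obs()["ft_force"].round(2),bot.get_obs()["ft_torque"].round(2))
E
```

```text
clock: 3.6
eef_pos: [0.5898, -0.1293, 0.0216]
tool_rot: [0.596, 0.803, 0.0, 0.0]
ft_force: [-2.3, 0.2, 6.1]
grip_width: 0.0512
grasp_force: 62.4
[ 0.0001  0.      0.      0.0001  0.0007 -0.0009] [-2.31  0.2   6.15] [ 0.08  0.43 -0.02]
```

```bash
python3 jog.py '[[0,0,0,0,0,-0.01,0.045],[0,0,0,0,0,-0.04,0.045],[0,0,0,0,0,-0.09,0.045],[0,0,0,0,0,-0.13,0.045],[0,0,0,0,0,-0.15,0.045],[0,0,0,0,0,-0.15,0.045],[0,0,0,0,0,-0.15,0.045]]'
python3 - <<'E'
from h import *
print(delta([.5905,-.129,.1725],.295,False),bot.get_obs()["ft_force"].round(2),bot.get_obs()["ft_torque"].round(3))
cv2.imwrite("pics/s2.png",bot.camera("scene")[:,:,::-1])
c=bot.calibration("top")
# dispenser frame guess
yaw=-.09;D=np.array([.6004,.2001,0])
im=cv2.imread("pics/top0.png");U=Ro.from_euler('z',yaw).as_matrix()
E
```

```text
clock: 4.47
eef_pos: [0.5891, -0.1292, 0.1699]
tool_rot: [0.596, 0.803, -0.0, -0.001]
ft_force: [-0.3, -0.3, -1.2]
grip_width: 0.051
grasp_force: 62.8
[-0.0019 -0.0011 -0.     -0.0002  0.0014 -0.0026] [-0.27 -0.29 -1.19] [0.006 0.049 0.029]
```

Run:
```python
from h import *
print(delta([.50,.17,.30],-.09,False))
```

```text
[-0.0031 -0.001   0.3849  0.3122  0.0016 -0.13  ]
```

```bash
python3 jog.py '[[0,0,0.06,0.04,0,-0.03,0.045],[0,0,0.13,0.09,0,-0.06,0.045],[0,0,0.2,0.14,0,-0.09,0.045],[0,0,0.26,0.19,0,-0.11,0.045],[0,0,0.32,0.24,0,-0.13,0.045],[0,0,0.37,0.29,0,-0.13,0.045],[0,0,0.385,0.312,0,-0.13,0.045],[0,0,0.385,0.312,0,-0.13,0.045],[0,0,0.385,0.312,0,-0.13,0.045],[0,0,0.385,0.312,0,-0.13,0.045]]'
python3 - <<'E'
from h import *
import json
c=bot.calibration("wrist");im=bot.camera("wrist")[:,:,::-1];cv2.imwrite("pics/w2.png",im)
json.dump({k:np.array(v).tolist() for k,v in c.items()},open("w2.json","w"))
E
```

```text
clock: 5.78
eef_pos: [0.4993, 0.1682, 0.3008]
tool_rot: [0.739, 0.674, -0.001, -0.0]
ft_force: [-0.0, -0.4, -0.8]
grip_width: 0.0511
grasp_force: 62.9
```

View pics/w2.png

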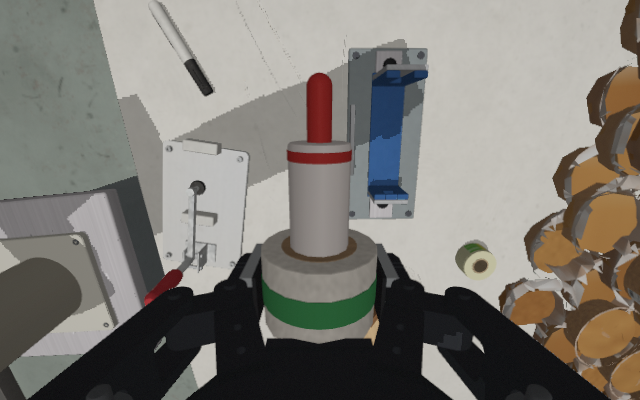

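Run:
```python
import cv2
a=cv2.imread("pics/w2.png")
p=a[40:110,335:445];q=a[165:230,335:445]
o=cv2.resize(cv2.vconcat([p,q]),None,fx=4.4,fy=4.4,interpolation=cv2.INTER_NEAREST)
cv2.imwrite("pics/z2.png",o);print(o.shape)
```

```text
(594, 484, 3)
```

View pics/z2.png

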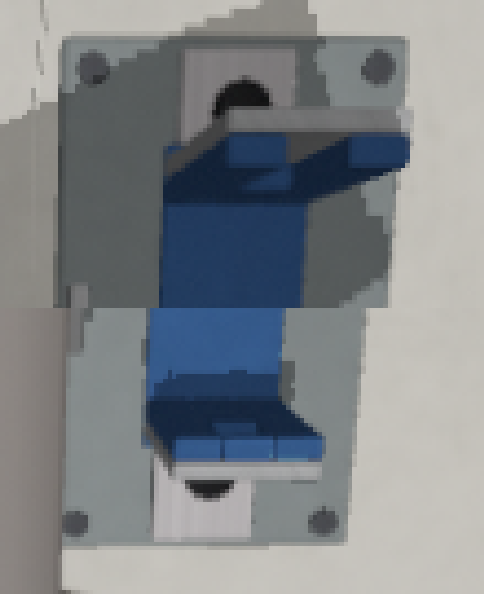

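```bash
cat > d.py <<'E'
from h import *
import json
c={k:np.array(v) for k,v in json.load(open("w2.json")).items()};c["k1"]=float(c["k1"])
px=lambda a:[[335+u/4.4-.5,(40+v/4.4 if v<308 else 165+(v-308)/4.4)-.5] for u,v in a]
P=onz(px([(63,37),(409,37),(345,545),(62,545)]),c,.008)
S=onz(px([(93,68),(378,68),(323,523),(76,523)]),c,.008)
T=onz(px([(229,166),(409,166),(287,166),(349,166)]),c,.106)
L=onz(px([(175,437),(323,437),(222,437),(274,437)]),c,.072)
for n,q in(("plate",P),("screws",S)):
    ax=(q[0]+q[1]-q[2]-q[3])/2;print(n,q.mean(0).round(4),"len",np.linalg.norm(ax).round(4),"wid",np.linalg.norm(q[0]-q[1]).round(4),np.linalg.norm(q[2]-q[3]).round(4),"yaw",np.arctan2(-ax[0],ax[1]).round(4))
D=(P.mean(0)+S.mean(0))/2
t=T[:2].mean(0);l=L[:2].mean(0);print("tall",T.round(4).tolist(),"\nlow",L.round(4).tolist());ax=(t-l)[:2];print("tl",ax,np.linalg.norm(ax),"yaw",np.arctan2(-ax[0],ax[1]),"mid",(t+l)/2)
for yaw in(-.09,-.1):
    M=Ro.from_euler('z',-yaw)
    print("in disp frame",yaw,M.apply(T-D).round(4).tolist(),M.apply(L-D).round(4).tolist())
E
python3 d.py
```

```text
plate [0.6007 0.2004 0.008 ] len 0.2481 wid 0.1084 0.1036 yaw -0.075
screws [0.5998 0.2003 0.008 ] len 0.2306 wid 0.0897 0.09 yaw -0.0839
tall [[0.584, 0.2762, 0.106], [0.6287, 0.2724, 0.106], [0.5983, 0.275, 0.106], [0.6137, 0.2736, 0.106]] 
low [[0.5713, 0.1364, 0.072], [0.6162, 0.1323, 0.072], [0.5855, 0.1351, 0.072], [0.6013, 0.1337, 0.072]]
tl [0.01259058 0.13991698] 0.14048232136557715 yaw -0.08974433965164572 mid [0.60001946 0.20433478 0.089     ]
in disp frame -0.09 [[-0.023, 0.0741, 0.098], [0.0218, 0.0743, 0.098], [-0.0086, 0.0741, 0.098], [0.0069, 0.0742, 0.098]] [[-0.0231, -0.0663, 0.064], [0.022, -0.0663, 0.064], [-0.0088, -0.0663, 0.064], [0.007, -0.0663, 0.064]]
in disp frame -0.1 [[-0.0238, 0.0738, 0.098], [0.0211, 0.0745, 0.098], [-0.0093, 0.074, 0.098], [0.0061, 0.0743, 0.098]] [[-0.0224, -0.0665, 0.064], [0.0227, -0.0661, 0.064], [-0.0081, -0.0664, 0.064], [0.0077, -0.0662, 0.064]]
```

Run:
```python
from d import *
o=bot.get_obs();R=rot();print(o["eef_pos"],R.as_matrix()[:,0],R.as_matrix()[:,1])
for zo in(.0215,.0245,.0275):
    # spindle in tool frame: origin (0,0,-zo), axis +x tool
    X=lambda y,lat=0,up=0:o["eef_pos"]+R.apply([y,lat,-zo-up])
    print(zo,proj([X(.089),X(.063,-.013),X(.063,.013),X(.063,0,.013),X(0.018,-.026),X(.018,.026)],c).round(1).tolist())
im=cv2.imread("pics/w2.png");h=cv2.cvtColor(im,cv2.COLOR_BGR2HSV)
m=((h[:,:,0]<8)|(h[:,:,0]>170))&(h[:,:,1]>120);m[:,:270]=0;m[180:]=0
for r in(74,76,80,90,100,120,130,140,153,158):
    x=np.where(m[r])[0];print(r,(x.min(),x.max()) if len(x) else None)
print(np.where(m.any(1))[0][[0,-1]])
g=(h[:,:,0]>45)&(h[:,:,0]<85)&(h[:,:,1]>90);g[:,:240]=0;g[:,400:]=0;ys,xs=np.where(g);print("green cols",xs.min(),xs.max(),"col320 rows",np.where(g[:,320])[0][[0,-1]])
```

```text
plate [0.6007 0.2004 0.008 ] len 0.2481 wid 0.1084 0.1036 yaw -0.075
screws [0.5998 0.2003 0.008 ] len 0.2306 wid 0.0897 0.09 yaw -0.0839
tall [[0.584, 0.2762, 0.106], [0.6287, 0.2724, 0.106], [0.5983, 0.275, 0.106], [0.6137, 0.2736, 0.106]] 
low [[0.5713, 0.1364, 0.072], [0.6162, 0.1323, 0.072], [0.5855, 0.1351, 0.072], [0.6013, 0.1337, 0.072]]
tl [0.01259058 0.13991698] 0.14048232136557715 yaw -0.08974433965164572 mid [0.60001946 0.20433478 0.089     ]
in disp frame -0.09 [[-0.023, 0.0741, 0.098], [0.0218, 0.0743, 0.098], [-0.0086, 0.0741, 0.098], [0.0069, 0.0742, 0.098]] [[-0.0231, -0.0663, 0.064], [0.022, -0.0663, 0.064], [-0.0088, -0.0663, 0.064], [0.007, -0.0663, 0.064]]
in disp frame -0.1 [[-0.0238, 0.0738, 0.098], [0.0211, 0.0745, 0.098], [-0.0093, 0.074, 0.098], [0.0061, 0.0743, 0.098]] [[-0.0224, -0.0665, 0.064], [0.0227, -0.0661, 0.064], [-0.0081, -0.0664, 0.064], [0.0077, -0.0662, 0.064]]
[0.49938499 0.16820507 0.30095461] [ 9.15198797e-02  9.95803169e-01 -3.99999397e-04] [ 9.95803084e-01 -9.15200885e-02 -5.39067400e-04]
0.0215 [[317.3, 74.4], [286.0, 142.1], [348.8, 142.0], [317.3, 144.9], [260.9, 242.1], [374.3, 242.0]]
0.0245 [[317.3, 73.2], [285.2, 142.7], [349.6, 142.6], [317.2, 145.6], [259.7, 244.8], [375.6, 244.8]]
0.0275 [[317.2, 72.0], [284.4, 143.3], [350.4, 143.3], [317.2, 146.4], [258.3, 247.7], [376.8, 247.7]]
74 (np.int64(314), np.int64(324))
76 (np.int64(311), np.int64(327))
80 (np.int64(309), np.int64(330))
90 (np.int64(307), np.int64(331))
100 (np.int64(307), np.int64(331))
120 (np.int64(307), np.int64(331))
130 (np.int64(308), np.int64(331))
140 (np.int64(307), np.int64(330))
153 (np.int64(288), np.int64(351))
158 (np.int64(288), np.int64(350))
[ 73 163]
green cols 261 376 col320 rows [303 329]
```

```bash
cat > g.py <<'E'
from h import *
YAW=-.0885;a=np.array([-np.sin(YAW),np.cos(YAW),0]);b=np.array([np.cos(YAW),np.sin(YAW),0]);MID=np.array([.6,.2043,0])
def sp():
    """spindle (y rel. fork mid, x, z, yaw err) in fork frame + force"""
    P=[];F=[];Q=[]
    for i in range(3):
        o=bot.get_obs();R=rot();s=o["eef_pos"]+R.apply([0,.0007,-.0245])-MID
        P.append([s@a,s@b,s[2]]);F.append([o["ft_force"]@a,o["ft_force"]@b,o["ft_force"][2]]);x=R.as_matrix()[:,0];Q.append([np.arctan2(-x[0],x[1])-YAW,x[2]])
        if i<2:bot.camera("top")
    print("y,x,z mm",np.round(np.mean(P,0)*1e3,1),"F y,x,z",np.round(np.mean(F,0),1),"yaw,tilt",np.mean(Q,0).round(4),"tq",o["ft_torque"].round(2),"t",o["clock"],"grip",o["grip_width"].round(4))
def to(y,x,z): print(delta(MID+a*y/1e3+b*(x/1e3-.0007)+[0,0,z/1e3-.0245],YAW,False))
E
python3 -c "
from g import *
sp();to(-30,0,150)"
```

```text
Traceback (most recent call last):
  File "g.py", line 10, in sp
    print("y,x,z mm",np.round(np.mean(P,0)*1e3,1),"F y,x,z",np.round(np.mean(F,0),1),"yaw,tilt",np.mean(Q,0).round(4),"tq",o["ft_torque"].round(2),"t",o["clock"],"grip",o["grip_width"].round(4))
                                                                                                                                                                         ^^^^^^^^^^^^^^^^^^^^^
AttributeError: 'float' object has no attribute 'round'
```

```bash
sed -i 's/o\["grip_width"\].round(4)/round(o["grip_width"],4)/' g.py
python3 -c "
from g import *
sp();to(-30,0,150)"
```

```text
y,x,z mm [-44.5 -96.4 325.8] F y,x,z [ 0.3  0.1 -0.8] yaw,tilt [-0.0028 -0.0001] tq [ 0.01 -0.02  0.02] t 6.025 grip 0.0511
[ 1.000e-04 -0.000e+00 -2.600e-03  1.470e-02  9.640e-02  1.758e-01]
```

```bash
python3 jog.py '[[0,0,0,0.005,0.05,0.03,0.045],[0,0,-0.002,0.01,0.09,0.07,0.045],[0,0,-0.003,0.0147,0.0964,0.11,0.045],[0,0,-0.003,0.0147,0.0964,0.15,0.045],[0,0,-0.003,0.0147,0.0964,0.175,0.045],[0,0,-0.003,0.0147,0.0964,0.175,0.045],[0,0,-0.003,0.0147,0.0964,0.175,0.045]]'
python3 -c "
from g import *
sp();to(-28,0,92)"
```

```text
clock: 6.9
eef_pos: [0.5973, 0.1753, 0.1276]
tool_rot: [0.737, 0.676, 0.001, 0.0]
ft_force: [0.4, -1.0, -0.2]
grip_width: 0.0512
grasp_force: 63.1
y,x,z mm [-29.    0.8 152.6] F y,x,z [ 0.  -0.  -0.6] yaw,tilt [0.0013 0.0011] tq [-0.    0.04 -0.  ] t 7.0 grip 0.0511
[ 0.0036 -0.0014  0.0014  0.0008 -0.0013  0.0609]
```

```bash
python3 jog.py '[[0,0,0,0,-0.001,0.03,0.045],[0,0,0,0,-0.001,0.05,0.045],[0,0,0,0,-0.001,0.06,0.045],[0,0,0,0,-0.001,0.06,0.045],[0,0,0,0,-0.001,0.06,0.045]]'
python3 -c "
from g import *
sp();to(-20,0,90)
cv2.imwrite('pics/w3.png',bot.camera('wrist')[:,:,::-1])"
```

```text
clock: 7.62
eef_pos: [0.5965, 0.1755, 0.0677]
tool_rot: [0.737, 0.676, 0.001, 0.001]
ft_force: [-0.5, -0.1, -0.8]
grip_width: 0.0511
grasp_force: 63.2
y,x,z mm [-29.   -0.4  92.2] F y,x,z [ 0.1 -0.  -0.7] yaw,tilt [0.0015 0.0009] tq [-0.06  0.01  0.05] t 7.725 grip 0.0512
[ 0.0022 -0.0009  0.0015  0.009   0.0004  0.0021]
```

View pics/w3.png

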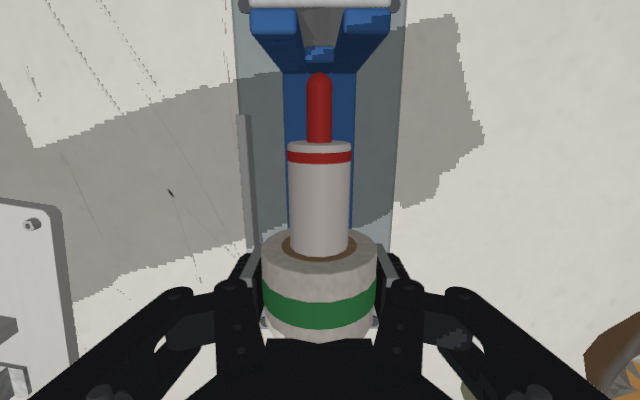

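```bash
python3 jog.py '[[0,0,0,0.01,0,0.001,0.045],[0,0,0,0.016,0,0.001,0.045],[0,0,0,0.02,0,0.001,0.045],[0,0,0,0.02,0,0.001,0.045],[0,0,0,0.02,0,0.001,0.045]]'
python3 -c "
from g import *
sp();sp()"
```

```text
clock: 8.4
eef_pos: [0.597, 0.1947, 0.0651]
tool_rot: [0.737, 0.676, -0.0, 0.0]
ft_force: [-1.4, -3.1, -1.1]
grip_width: 0.0511
grasp_force: 63.2
y,x,z mm [-9.9 -1.4 89.6] F y,x,z [-2.8 -0.5 -1.4] yaw,tilt [ 0.0011 -0.0007] tq [-0.55  0.15  0.04] t 8.5 grip 0.0514
y,x,z mm [-9.8 -1.4 89.6] F y,x,z [-2.9 -0.6 -1.1] yaw,tilt [ 0.001  -0.0006] tq [-0.62  0.13  0.04] t 8.6 grip 0.0513
```

```bash
python3 jog.py '[[0,0,0,0.003,0.001,0,0.045],[0,0,0,0.006,0.001,0,0.045],[0,0,0,0.009,0.001,0,0.045],[0,0,0,0.0115,0.001,0,0.045],[0,0,0,0.0115,0.001,0,0.045],[0,0,0,0.0115,0.001,0,0.045]]'
python3 -c "
from g import *
sp();sp()"
```

```text
clock: 9.35
eef_pos: [0.5988, 0.2036, 0.0649]
tool_rot: [0.738, 0.675, -0.002, 0.002]
ft_force: [-1.1, -10.9, 1.5]
grip_width: 0.0514
grasp_force: 63.3
y,x,z mm [-0.7 -0.4 89.4] F y,x,z [-11.   -0.5   0.5] yaw,tilt [-0.0006 -0.0056] tq [-1.9   0.22  0.06] t 9.45 grip 0.0508
y,x,z mm [-0.7 -0.4 89.4] F y,x,z [-11.3  -0.6  -0.2] yaw,tilt [-0.0006 -0.0056] tq [-1.96  0.25  0.04] t 9.55 grip 0.0511
```

```bash
python3 jog.py '[[0,0.005,0,0.0015,0,0,0.045],[0,0.006,0,0.003,0,0,0.045],[0,0.006,0,0.003,0,0,0.045],[0,0.006,0,0.003,0,0,0.045]]'
python3 -c "
from g import *
sp();sp()
cv2.imwrite('pics/w4.png',np.vstack([bot.camera('wrist')[:300,160:480,::-1],bot.camera('scene')[150:300,200:520,::-1]]))"
```

```text
clock: 10.05
eef_pos: [0.5989, 0.2057, 0.0647]
tool_rot: [0.738, 0.675, -0.001, -0.0]
ft_force: [-1.2, -12.6, -0.1]
grip_width: 0.0509
grasp_force: 63.3
y,x,z mm [ 1.3 -0.5 89.2] F y,x,z [-12.5  -0.1  -0.3] yaw,tilt [-0.0013 -0.0012] tq [-2.31  0.27  0.03] t 10.15 grip 0.0512
y,x,z mm [ 1.3 -0.5 89.2] F y,x,z [-12.4  -0.4  -0.5] yaw,tilt [-0.0013 -0.0012] tq [-2.24  0.23 -0.03] t 10.25 grip 0.0511
```

View pics/w4.png

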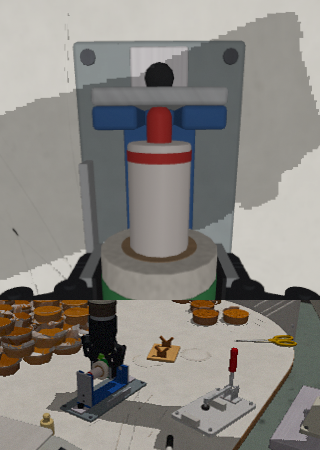

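```bash
python3 jog.py '[[0,0,0,0.001,0,0.002,0.045],[0,0,0,0.001,0,0.005,0.045],[0,0,0,0.001,0,0.008,0.045],[0,0,0,0.001,0,0.011,0.045],[0,0,0,0.001,0,0.013,0.045],[0,0,0,0.001,0,0.013,0.045]]'
python3 -c "
from g import *
sp();sp()"
```

```text
clock: 11.1
eef_pos: [0.5995, 0.2064, 0.052]
tool_rot: [0.738, 0.674, -0.0, 0.0]
ft_force: [-0.3, -13.4, 0.4]
grip_width: 0.0511
grasp_force: 63.4
y,x,z mm [ 2.1  0.  76.4] F y,x,z [-13.3   1.4  -0. ] yaw,tilt [-0.0019 -0.0015] tq [-2.47  0.03 -0.06] t 11.2 grip 0.051
y,x,z mm [ 2.1  0.  76.3] F y,x,z [-13.2   1.3  -0.2] yaw,tilt [-0.0019 -0.0015] tq [-2.47  0.04 -0.03] t 11.3 grip 0.0514
```

```bash
python3 jog.py '[[0,0,0,0,0.0005,0.003,0.045],[0,0,0,0,0.0005,0.006,0.045],[0,0,0,0,0.0005,0.009,0.045],[0,0,0,0,0.0005,0.012,0.045],[0,0,0,0,0.0005,0.014,0.045],[0,0,0,0,0.0005,0.014,0.045]]'
python3 -c "
from g import *
sp();sp()"
```

```text
clock: 12.05
eef_pos: [0.6, 0.2064, 0.0379]
tool_rot: [0.738, 0.674, -0.001, 0.001]
ft_force: [-0.4, -13.1, -0.1]
grip_width: 0.0511
grasp_force: 63.4
y,x,z mm [ 2.1  0.5 62.3] F y,x,z [-13.4   1.   -0.5] yaw,tilt [-0.0019 -0.0016] tq [-2.5   0.08 -0.1 ] t 12.15 grip 0.0514
y,x,z mm [ 2.1  0.5 62.2] F y,x,z [-13.7   1.   -1.1] yaw,tilt [-0.002  -0.0017] tq [-2.52  0.01 -0.12] t 12.25 grip 0.0508
```

```bash
python3 jog.py '[[0,0,0,0,0,0.001,0.045],[0,0,0,0,0,0.0018,0.045],[0,0,0,0,0,0.0018,0.045]]'
python3 -c "
from g import *
sp();sp()"
```

```text
clock: 12.62
eef_pos: [0.5999, 0.2065, 0.0361]
tool_rot: [0.738, 0.674, -0.001, 0.0]
ft_force: [-2.1, -12.5, 0.8]
grip_width: 0.0509
grasp_force: 63.4
y,x,z mm [ 2.1  0.4 60.5] F y,x,z [-12.7  -0.    0.1] yaw,tilt [-0.0018 -0.0015] tq [-2.44  0.12 -0.03] t 12.725 grip 0.0512
y,x,z mm [ 2.1  0.4 60.5] F y,x,z [-12.8   0.5   0.1] yaw,tilt [-0.0018 -0.0016] tq [-2.47  0.1  -0.12] t 12.825 grip 0.0511
```

```bash
python3 jog.py '[[0,0,0,-0.002,0,0,0.045],[0,0,0,-0.004,0,0,0.045],[0,0,0,-0.006,0,0,0.045],[0,0,0,-0.008,0,0,0.045],[0,0,0,-0.0095,0,0,0.045],[0,0,0,-0.0095,0,0,0.045]]'
python3 -c "
from g import *
sp();sp()"
```

```text
clock: 13.58
eef_pos: [0.5993, 0.1994, 0.0361]
tool_rot: [0.738, 0.675, 0.001, -0.001]
ft_force: [0.8, -7.5, -1.7]
grip_width: 0.0512
grasp_force: 63.2
y,x,z mm [-5.   0.5 60.6] F y,x,z [-7.2  1.1 -1.5] yaw,tilt [-0.0002  0.0028] tq [-1.43 -0.02 -0.04] t 13.675 grip 0.0514
y,x,z mm [-5.   0.5 60.6] F y,x,z [-7.2  0.9 -1.3] yaw,tilt [-0.0001  0.0027] tq [-1.44  0.03 -0.1 ] t 13.775 grip 0.0511
```

```bash
python3 jog.py '[[0,-0.002,0,-0.001,0,0,0.045],[0,-0.003,0,-0.002,0,0,0.045],[0,-0.003,0,-0.003,0,0.0003,0.045],[0,-0.003,0,-0.003,0,0.0003,0.045]]'
python3 -c "
from g import *
sp();sp()"
```

```text
clock: 14.28
eef_pos: [0.5993, 0.1973, 0.0361]
tool_rot: [0.738, 0.675, 0.001, -0.0]
ft_force: [0.5, -5.8, -0.3]
grip_width: 0.0507
grasp_force: 63.2
y,x,z mm [-7.   0.6 60.6] F y,x,z [-5.4  0.5 -0.8] yaw,tilt [0.0005 0.0014] tq [-1.04  0.02 -0.04] t 14.375 grip 0.0513
y,x,z mm [-7.   0.6 60.6] F y,x,z [-5.6  0.4 -1.3] yaw,tilt [0.0006 0.0014] tq [-1.07  0.02 -0.  ] t 14.475 grip 0.0512
```

```bash
python3 jog.py '[[0,0,0,-0.0008,0,0.0003,0.045],[0,0,0,-0.0015,0,0.0005,0.045],[0,0,0,-0.0015,0,0.0005,0.045]]'
python3 -c "
from g import *
sp();sp()"
```

```text
clock: 14.85
eef_pos: [0.5993, 0.1972, 0.0359]
tool_rot: [0.737, 0.676, 0.002, -0.001]
ft_force: [0.6, -2.7, -0.7]
grip_width: 0.0514
grasp_force: 63.3
y,x,z mm [-7.3  0.6 60.4] F y,x,z [-2.7  0.9 -0.6] yaw,tilt [0.0017 0.0037] tq [-0.39 -0.18 -0.06] t 14.95 grip 0.0512
y,x,z mm [-7.3  0.6 60.4] F y,x,z [-2.1  1.1 -0.3] yaw,tilt [0.0018 0.0037] tq [-0.32 -0.17  0.02] t 15.05 grip 0.0508
```

```bash
python3 jog.py '[[0,-0.003,0,-0.0005,0,0.0005,0.045],[0,-0.003,0,-0.0005,0,0.001,0.045],[0,-0.003,0,-0.0005,0,0.001,0.045]]'
python3 -c "
from g import *
sp();sp()"
```

```text
clock: 15.42
eef_pos: [0.5991, 0.1971, 0.0351]
tool_rot: [0.737, 0.676, 0.001, -0.0]
ft_force: [0.7, 1.2, 2.0]
grip_width: 0.0508
grasp_force: 63.4
y,x,z mm [-7.3  0.4 59.6] F y,x,z [1.5 0.5 1.6] yaw,tilt [0.0021 0.0016] tq [ 0.44 -0.14  0.02] t 15.525 grip 0.0513
y,x,z mm [-7.3  0.5 59.6] F y,x,z [2.1 0.4 1.8] yaw,tilt [0.002  0.0016] tq [ 0.52 -0.08  0.05] t 15.625 grip 0.0514
```

```bash
python3 jog.py '[[0,0,0,0,0,0,0.06],[0,0,0,0,0,0,0.085],[0,0,0,0,0,0,0.085],[0,0,0,0,0,0,0.085],[0,0,0,0,0,0,0.085]]'
python3 -c "
from g import *
sp()"
```

```text
clock: 16.25
eef_pos: [0.5988, 0.1961, 0.0346]
tool_rot: [0.737, 0.676, -0.0, -0.0]
ft_force: [-0.4, -0.1, 0.0]
grip_width: 0.085
grasp_force: 0.0
y,x,z mm [-8.2  0.2 59.1] F y,x,z [ 0.  -0.4  0.4] yaw,tilt [ 0.0014 -0.0001] tq [ 0.01  0.01 -0.02] t 16.35 grip 0.0852
```

Released cleanly. Back straight up and check.

```bash
python3 jog.py '[[0,0,0,0,0,-0.02,0.085],[0,0,0,0,0,-0.06,0.085],[0,0,0,0,0,-0.11,0.085],[0,0,0,0,0,-0.16,0.085],[0,0,0,-0.05,0,-0.2,0.085],[0,0,0,-0.1,0,-0.2,0.085],[0,0,0,-0.1,0,-0.2,0.085],[0,0,0,-0.1,0,-0.2,0.085]]'
python3 - <<'E'
from g import *
c=bot.calibration('wrist');w=bot.camera('wrist')[:,:,::-1]
s=bot.camera('scene')[185:275,250:390,::-1]
cv2.imwrite('pics/w5.png',np.vstack([w[0:260,120:540],cv2.resize(s,(420,270))]))
# predicted seat points at seat: tip of roll top centre, shoulders
S=MID-.007*a+[0,0,.06]
print(proj([S+.063*a,S-.063*a,S-.07*a,S+[0,0,.026]],c).round(1)-[120,0])
E
```

```text
clock: 17.35
eef_pos: [0.59, 0.0966, 0.2345]
tool_rot: [0.737, 0.675, 0.0, -0.0]
ft_force: [-0.3, 0.7, 0.4]
grip_width: 0.085
grasp_force: 0.0
[[198.7  21.2]
 [198.7 150.7]
 [198.7 157.1]
 [198.7  86.7]]
```

View pics/w5.png

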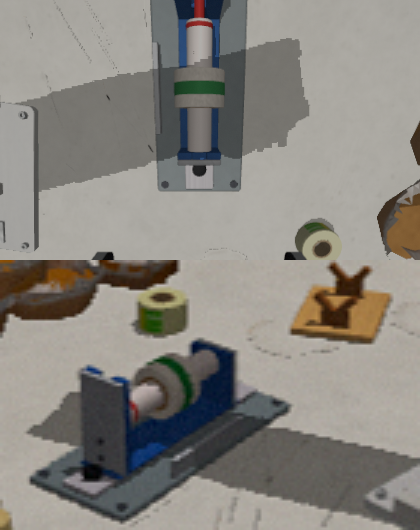

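The spindle sits level and straight in the fork. The -y shoulder is against the low upright at about (199,152), the green band is at (199,87) where predicted, the plunger is in the slot, and the other things have not moved.

```bash
python3 -c "
from workcell import bot
print(bot.job_done())"
```

```text
the job is handed in; nothing more can be done
None
```

The label roll is loaded in the dispenser, with the pin home in its pocket and the spindle released. I handed the job in at about 17 s; the highest contact force I read was about 14 N, and no verdict came back.

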